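# Lift the cassette nest plate off its locating pins into the drip tray

### The arm

A 6-joint arm with a two-finger parallel gripper is mounted at the origin on the work surface. World frame = base frame: x ahead of the robot, y to its left, z up, the work surface at z = 0. Lengths are in m, angles in rad, forces in N, time in s.
With the tool pointing down it reaches from about 0.325 to 1 m from the base axis. Payload 5.1 kg.
Tool frame: the origin (TCP) lies at the very end of the fingers, on their centre line; the grasp point (between the pads) lies 19 mm behind it; z points along the fingers, y is the line along which they close (so a half turn about z gives the same grasp; the last joint's range is limited). The gripper opens to 85 mm and grips with 20 to 120 N. Pads are 22 mm wide; open, the fingers measure 114 mm over their backs; the gripper's body (76 mm by 85 mm) begins 54 mm behind the grasp point. The pads swing forward as they close: fully open they stand 13 mm farther back than shut.
Start: joints at [1.263, 0.124, 1.65, -0, 1.367, -0.083], TCP at [0.145, 0.634, 0.231] pointing down, gripper open.
Joint ranges: [-2.61, 2.61], [-1.02, 2.33], [0.03, 2.71], [-1.35, 4.49], [0.32, 2.68], [-2.91, 2.91]. Speed limits (rad/s): [2.57, 2.57, 3.14, 3.14, 3.14, 3.14].

### API

Orientations are given as a unit quaternion [w, x, y, z].
In Python, from cell import env gives the robot as it stands.
- The arm moves only by the tool apply_moves, never from a script. Its argument "motion" is a list that holds one entry, the list of rows, each a list of 5 numbers: the shift along the tool's x, y, z in m, then the turn about the tool's z in rad, then the closure, from 0 (fully open) to 1 (shut). In form: [[[x, y, z, turn, jaw], ...]]. A call has 1 to 20 rows; each row is the pose to reach, as a shift and turn from the pose commanded when the call began, along the tool's axes at that moment; what a row does not reach only later rows make up. A row lasts 1/10 s, in which the tool goes at most 50 mm and 8.59 degrees, less where a joint would pass 70% of its speed; a pose out of reach is approached as far as the arm can. A call with a gripper value outside its range is refused whole. The fingers move at their own pace and stop on an object; "squeeze" is the grip in N (left out, the last holds). Time passes only in rows, so rows that repeat a pose let the fingers close. It gives the time, the measured TCP pose, the force, the opening and the grip force at its end, in the units of the state.
- env.observe(): the state, without advancing time (a new reading comes with each control period).
- env.snapshot(name): name is "scene" or "top" or "wrist"; returns the picture (480x640x3 uint8, red, green, blue); there is no depth.
- env.calibration(name): a dict with "vfov" (degrees; the focal length in pixels is half the picture's height over the tangent of half this angle, whatever the lens; pixels are square), "cx", "cy" (the principal point, pixels), "k1" (the pictures are not rectified: a ray, as slopes to the right and down, at radius r is drawn at 1 + k1 r^2 times it, then the intrinsics apply), "world_to_cam" (4x4, takes a point from world to camera coordinates); the wrist camera has in their place "mount" (4x4, takes a point from camera to tool coordinates, whose origin is the TCP and whose axes are the flange's). Camera axes: x right, y up, looking along -z (the intrinsics and any distortion apply to the point x, -y, -z); pixel columns grow to the right and rows downward; lengths in m; the calibration is good to about 2 mm. A picture is of the moment at which its call begins: read the wrist's pose just before it. calibration takes no time and is no camera call.
- env.job_done(): hands the job in; it is judged then, once.
The state is a dict: "time": time; "q": joint angles; "dq": joint speeds; "joint_torque": joint torques, N m; "ee_pos": TCP position; "tool_rot": TCP orientation; "force": force on the tool from outside, world axes, zero at the start; "wrist_torque": the same for the moment, N m; "gripper_width": opening from 0.0 (shut) to 1.0 (fully open); "finger_force": force on a finger pad.
Only numpy, scipy, OpenCV 4.12 (cv2) and the standard library are available. Lean on these libraries where they do the work, as an engineer would, in place of code of your own. Each camera call takes 0.05 s, during which the arm holds its last target. There are 200 camera calls.

### The job

Take the nest plate that sits on the pin block by its bridge handle, lift it straight up and level until it is clear of both locating pins, then, keeping it level, set it down flat inside the steel drip tray, long side along the tray's long side, and let go. Set it down rather than dropping it, do not drag or lift the pin block along with it, and leave the square spare plate where it is.

Things in the scene. Friction and masses are not known exactly. Their poses are not given: they have to be found in the camera images.
- nest_handle (a point): Grip point: centre of the black handle bar (76 x 14 x 14 mm, along x) bridging the middle of the loose nest plate: aluminium, 140 x 90 x 10 mm, about 0.4 kg, balanced, white cassettes up to 5 mm proud of it. The point is 47 mm above the plate's underside, 37 above its top; x along the long side, z up. 14 mm holes 56 mm either side along x sit over the block's pins; it starts flat there.
- pin_block: Loose grey block 160 x 100 x 25 mm (x, y, z), about 1.4 kg, on the bench, under the nest plate and parallel to it. Two upright steel pins, 10 mm thick, 56 mm either side of the middle along x, stand 34 mm above its top, with 2 mm of play all round in the plate's holes: the plate is clear once raised 34 mm. Origin at the middle of its underside.
- tray_floor (a point): Middle of the upper face of the floor of the fixed, empty, shallow stainless steel drip tray: 198 x 148 mm outside (x, y), 190 x 140 mm inside, floor 4 mm thick, rim 16 mm above the bench (12 mm above this floor). x along its long side, z up.
- spare_handle (a point): Centre of the handle bar of the spare plate, a loose square aluminium plate 95 x 95 x 10 mm without pin holes or cassettes that lies straight on the bench and has the same handle (76 mm along x, 47 mm above its underside). A bystander, not to be moved.
There are look-alikes about, which are no part of the job. Leave any green or red look-alike of the part that bears nest_handle alone.

How it is judged:
On the way:
1. the nest plate is lifted clear of the pins (raised at least 35 mm), still over the block within 25 mm and level within 10 degrees (z of nest_handle in the frame of pin_block above 0.107 m and horizontal distance between nest_handle and pin_block below 0.025 m and angle between nest_handle's own z axis and vertical below 0.175 rad), for 0.05 s.
At the end, for the whole second after the job is handed in: The nest plate lies at rest flat on the tray's floor (height within 6 mm, tilt under 6 degrees), its middle within 40 mm of the tray's middle, its long side along the tray's within 20 degrees, either way round; the pin block stands upright on the bench (z of nest_handle in the frame of tray_floor between 0.041 and 0.053 m and horizontal distance between nest_handle and tray_floor below 0.04 m and angle between each of nest_handle, pin_block's own z axis and vertical below 0.1 rad and angle between the x axis of nest_handle and the x axis of tray_floor, either way round below 0.35 rad and linear speed of nest_plate below 0.02 m/s); the robot touches nothing.
It fails at once if the nest plate is cocked more than 12 degrees (angle between nest_handle's own z axis and vertical above 0.21 rad).
It fails at once if the pin block is dragged or lifted more than 25 mm (distance of pin_block from where it was at the start of the episode above 0.025 m).
It fails at once if the spare plate is moved more than 20 mm (distance of spare_handle from where it was at the start of the episode above 0.02 m).
It fails at once if the nest plate is dropped (falls out of the fingers faster than 0.55 m/s, that is from more than about 15 mm) (linear speed of nest_plate above 0.55 m/s and contact force between the fingers and nest_plate below 0.5 N).
It also fails if it takes over 45 s, if anything falls off the work surface, if the arm or the gripper's body presses on something with over 40 N, if the wrist force passes 120 N, or if a joint passes its speed limit or range.

## Working session

There is one attempt and no reset: what is moved stays moved. The work goes in short steps, Python scripts to look and compute and a tool call to move; the robot and the scene stay as the last step left them, time stands still between calls to the robot, and variables do not carry over. Pictures are saved under pics/ and viewed, at most 10 in all, crops included, and the job is handed in when it is done.

Besides the shell and the picture viewer there is one more tool, called after ">>>" by a JSON object that holds its "method" and its "body", one argument or row to a line. apply_moves: Moves the arm, as the interface text tells. Its arguments: {"type":"object","properties":{"motion":{"type":"array","items":{"type":"array","items":{"type":"array","items":{"type":"number"}}}},"squeeze":{"type":"number"}},"required":["motion"]}

```bash
mkdir -p pics; cat > h.py <<'E'
from cell import env
import numpy as np, cv2
from scipy.spatial.transform import Rotation as R
def snap(n,f):
    p=env.snapshot(n); cv2.imwrite('pics/'+f,cv2.cvtColor(p,cv2.COLOR_RGB2BGR)); return p
def ray(n,u,v,st=None):
    c=env.calibration(n); f=240/np.tan(np.radians(c['vfov'])/2)
    d=np.array([(u-c['cx'])/f,(v-c['cy'])/f]); s=d.copy()
    for _ in range(30): s=d/(1+c['k1']*(s@s))
    r=np.array([s[0],-s[1],-1])
    if n=='wrist':
        T=np.eye(4); w=st['tool_rot']; T[:3,:3]=R.from_quat([w[1],w[2],w[3],w[0]]).as_matrix(); T[:3,3]=st['ee_pos']; M=T@np.array(c['mount'])
    else: M=np.linalg.inv(np.array(c['world_to_cam']))
    return M[:3,3],M[:3,:3]@r
def at(n,u,v,z,st=None):
    o,d=ray(n,u,v,st); return o+d*(z-o[2])/d[2]
E
python3 - <<'E'
from h import *
s=env.observe(); print(s)
snap('top','top1.png'); snap('scene','scene1.png')
for n in('top','scene','wrist'): print(n,env.calibration(n))
E
```

```text
{'time': 0.0, 'q': array([ 1.26339723e+00,  1.24515135e-01,  1.65170748e+00, -2.35614190e-05,
        1.36749850e+00, -8.26296085e-02]), 'dq': array([-0.00091063, -0.0007889 , -0.00024825,  0.00027041,  0.00092314,
        0.00013188]), 'joint_torque': array([-5.17027274e-05, -4.23611104e+01, -3.65450978e+01, -1.74534866e-04,
        6.97237832e-03,  2.02656554e-05]), 'ee_pos': array([0.14473641, 0.63303893, 0.23002674]), 'tool_rot': array([-1.94910709e-04,  1.12145880e-01,  9.93691184e-01, -1.04629513e-03]), 'force': array([ 0.6695051 ,  0.24599249, -0.50228276]), 'wrist_torque': array([ 0.01618426,  0.04150313, -0.01533229]), 'finger_force': 0.0, 'gripper_width': 1.002978980413952}
top {'vfov': 53.41362496561838, 'cx': 320.37543398108437, 'cy': 240.6366487541037, 'k1': 0.010816380721269081, 'world_to_cam': array([[-0.02702719, -0.99955273, -0.01280099,  0.00497596],
       [ 0.98914738, -0.02859152,  0.14411793, -0.4989523 ],
       [-0.14441947, -0.00876696,  0.98947772, -0.89285508],
       [ 0.        ,  0.        ,  0.        ,  1.        ]])}
scene {'vfov': 54.19524564582676, 'cx': 311.0855892504523, 'cy': 232.23984047398494, 'k1': 0.004077323103170739, 'world_to_cam': array([[-0.19336243,  0.98112524,  0.00205975,  0.09027326],
       [-0.81865965, -0.16249969,  0.5508087 ,  0.36805655],
       [ 0.54074702,  0.10481947,  0.83462898, -1.11822304],
       [ 0.        ,  0.        ,  0.        ,  1.        ]])}
wrist {'vfov': 68.69054649860716, 'cx': 316.47122991694243, 'cy': 243.39375583161555, 'k1': 0.021204927443307518, 'mount': array([[ 4.86999389e-04,  9.52206306e-01,  3.05455257e-01,
         7.73418957e-02],
       [ 9.99999880e-01, -4.46004200e-04, -2.03994911e-04,
         1.30824403e-04],
       [-5.80109127e-05,  3.05455320e-01, -9.52206408e-01,
        -1.41967863e-01],
       [ 0.00000000e+00,  0.00000000e+00,  0.00000000e+00,
         1.00000000e+00]])}
```

View pics/top1.png

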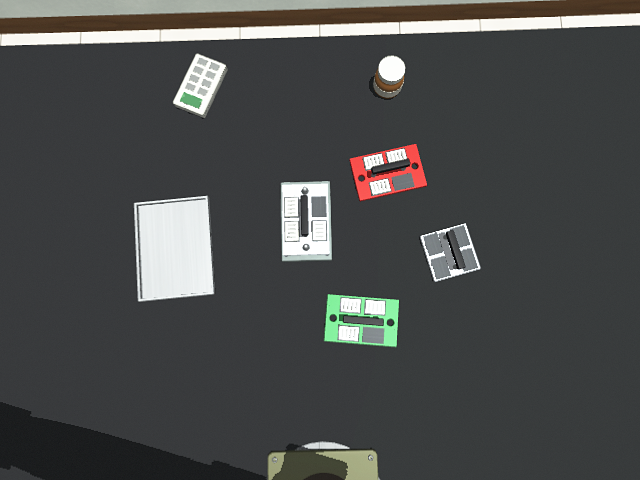

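View pics/scene1.png

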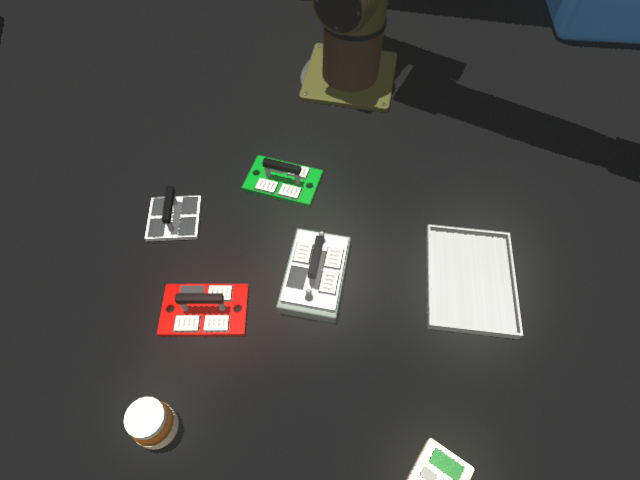

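The top view shows the silver nest plate on its block, with the handle bar running from about (304,195) to (304,237). The tray's rim corners are (135,203), (207,197), (213,294) and (139,300). The spare plate is at (450,252). The red and green plates are the look-alikes.

```bash
python3 - <<'E'
from h import *
a=at('top',304,195,.079);b=at('top',304,237,.079);h=(a+b)/2
c=[at('top',*p,.016) for p in[(135,203),(207,197),(213,294),(139,300)]]
print('handle',h,np.linalg.norm(a-b),np.degrees(np.arctan2(*(a-b)[1::-1])))
t=np.mean(c,0);d=(c[0]+c[1]-c[2]-c[3])/2
print('tray',t,np.linalg.norm(d),np.linalg.norm((c[0]+c[3]-c[1]-c[2])/2),np.degrees(np.arctan2(d[1],d[0])))
# scene check
print(at('scene',317,257,.072), np.mean([at('scene',*p,.016) for p in[(428,227),(512,232),(520,334),(428,331)]],0))
s=env.observe();w=s['tool_rot'];M=R.from_quat([w[1],w[2],w[3],w[0]]).as_matrix();print(M)
print('to handle in tool',M.T@(h-s['ee_pos']))
p=cv2.imread('pics/top1.png')
cv2.imwrite('pics/c.png',np.hstack([cv2.resize(p[170:320,120:230],None,fx=4,fy=4),cv2.resize(p[170:270,270:345],None,fx=4,fy=6)]))
E
```

```text
handle [0.54036606 0.02001755 0.079     ] 0.0800365679372492 -1.2674201331732748
tray [0.49593032 0.28402676 0.016     ] 0.1956614507846232 0.14557882670642938 3.9249992573974577
[0.54231441 0.02451648 0.072     ] [0.49821544 0.28713643 0.016     ]
[[-9.74829981e-01  2.22948826e-01 -5.74178466e-04]
 [ 2.22949507e-01  9.74828355e-01 -1.78756706e-03]
 [ 1.61189474e-04 -1.87058677e-03 -9.99998237e-01]]
to handle in tool [-0.52237521 -0.50916828  0.15205946]
```

View pics/c.png

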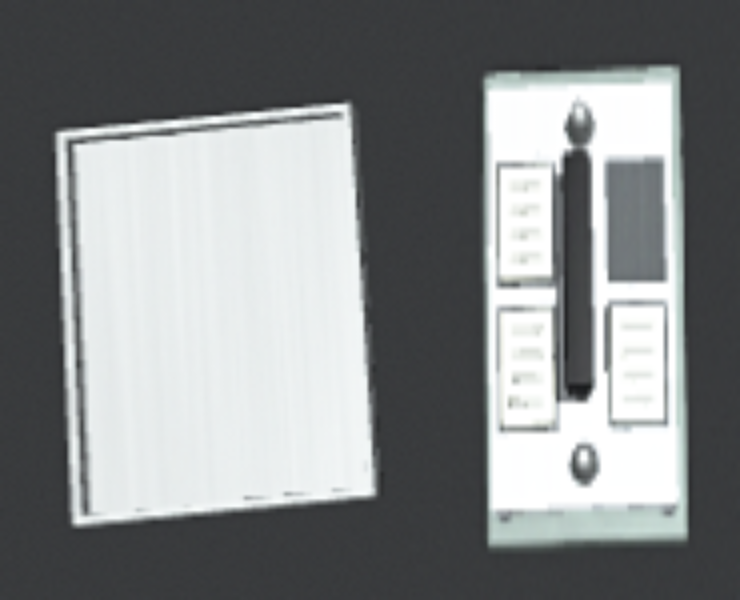

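>>> {"method": "apply_moves", "body": {
  "motion": [
    [[-0.01,-0.01,0,0,0],[-0.035,-0.035,0,-0.02,0],[-0.065,-0.065,0,-0.04,0],[-0.095,-0.095,0,-0.06,0],[-0.125,-0.125,0,-0.08,0],[-0.155,-0.155,0.01,-0.1,0],[-0.185,-0.185,0.01,-0.12,0],[-0.215,-0.215,0.01,-0.14,0],[-0.245,-0.24,0.01,-0.16,0],[-0.275,-0.27,0.02,-0.18,0],[-0.305,-0.3,0.02,-0.2,0],[-0.335,-0.33,0.02,-0.2,0],[-0.37,-0.36,0.02,-0.2,0],[-0.405,-0.395,0.02,-0.2,0],[-0.44,-0.43,0.03,-0.2,0],[-0.475,-0.46,0.03,-0.2,0],[-0.505,-0.49,0.03,-0.2,0],[-0.522,-0.509,0.03,-0.2,0],[-0.522,-0.509,0.03,-0.2,0],[-0.522,-0.509,0.03,-0.2,0]]
  ],
  "squeeze": 60
}}

```text
time: 2.1
ee_pos: [0.5397, 0.0204, 0.2009]
tool_rot: [-0.001, 0.013, 1.0, 0.0]
force: [-0.8, -0.3, -0.5]
gripper_width: 1.001
finger_force: 0.0
```

```bash
python3 - <<'E'
from h import *
s=env.observe();print(s['time'],s['ee_pos'],s['tool_rot'],s['force'],s['dq'].round(3))
snap('wrist','w1.png')
E
```

```text
2.1 [0.53965705 0.02042527 0.20087616] [-5.83656715e-04  1.31782602e-02  9.99912983e-01  1.41748088e-04] [-0.79058714 -0.2761466  -0.52699182] [ 0.032 -0.013  0.008  0.001 -0.     0.001]
```

View pics/w1.png

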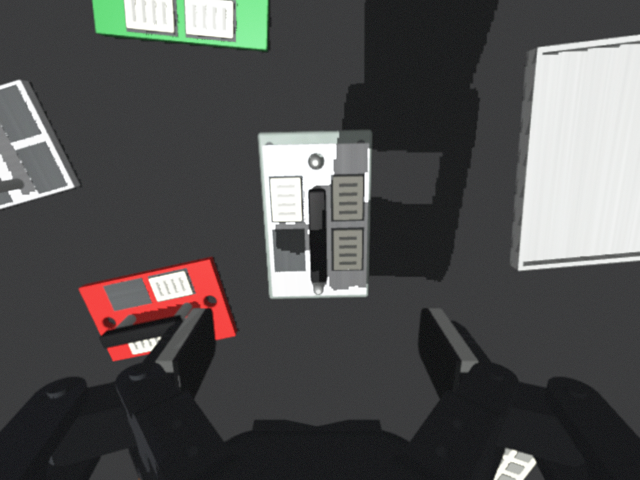

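The wrist view shows the bar from about (317,190) to (319,283), with the pins at (316,161) and (318,290). The fingers straddle columns 205–430.

```bash
python3 - <<'E'
from h import *
s=env.observe()
a=at('wrist',317,190,.079,s);b=at('wrist',319,283,.079,s)
print(a,b,(a+b)/2,np.linalg.norm(a-b))
p=at('wrist',316,161,.059,s);q=at('wrist',318,290,.059,s);print(p,q,(p+q)/2,np.linalg.norm(p-q),np.degrees(np.arctan2(*(q-p)[1::-1])))
cs=[at('wrist',*x,.035,s) for x in[(262,142),(371,142),(367,297),(271,297)]]
print(np.mean(cs,0),*cs)
# tray yaw: near edge of rim
g=cv2.imread('pics/w1.png');cv2.imwrite('pics/c2.png',cv2.resize(g[120:310,240:390],None,fx=4,fy=3))
E
```

```text
[0.5046066  0.02240711 0.079     ] [0.58083374 0.0222017  0.079     ] [0.54272017 0.02230441 0.079     ] 0.07622740925230818
[0.48491609 0.02212571 0.059     ] [0.59653853 0.02110289 0.059     ] [0.54072731 0.0216143  0.059     ] 0.11162712264897014 -0.5250000339576795
[0.54329916 0.02229851 0.035     ] [ 0.47017297 -0.0229696   0.035     ] [0.47243184 0.06869407 0.035     ] [0.61644067 0.068142   0.035     ] [ 0.61415118 -0.02467244  0.035     ]
```

View pics/c2.png

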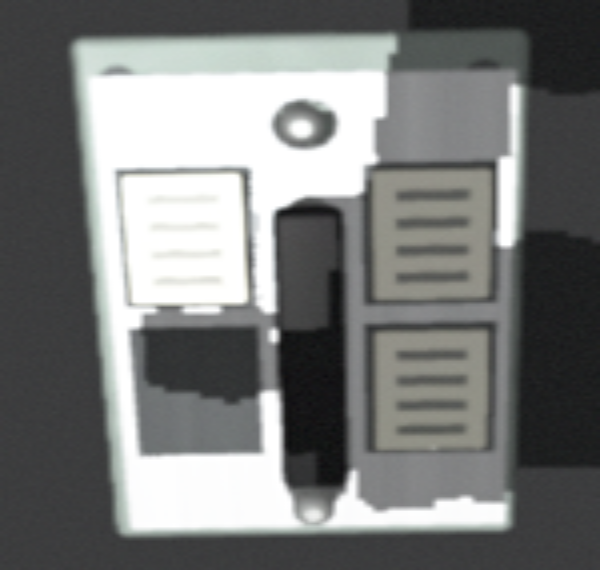

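>>> {"method": "apply_moves", "body": {
  "motion": [
    [[-0.002,0.0015,0.01,-0.01,0],[-0.002,0.0015,0.035,-0.01,0],[-0.002,0.0015,0.065,-0.01,0],[-0.002,0.0015,0.09,-0.01,0],[-0.002,0.0015,0.11,-0.01,0],[-0.002,0.0015,0.125,-0.01,0],[-0.002,0.0015,0.138,-0.01,0],[-0.002,0.0015,0.145,-0.01,0],[-0.002,0.0015,0.148,-0.01,0],[-0.002,0.0015,0.148,-0.01,0],[-0.002,0.0015,0.148,-0.01,0]]
  ]
}}

```text
time: 3.25
ee_pos: [0.5431, 0.0225, 0.0542]
tool_rot: [0.001, 0.007, 1.0, -0.0]
force: [0.4, 0.7, -0.6]
gripper_width: 1.001
finger_force: 0.0
```

>>> {"method": "apply_moves", "body": {
  "motion": [
    [[0,0,0,0,0.3],[0,0,0,0,0.5],[0,0,0,0,0.7],[0,0,0,0,0.8],[0,0,0,0,0.9],[0,0,0,0,1],[0,0,0,0,1],[0,0,0,0,1],[0,0,0,0,1],[0,0,0,0,1],[0,0,0,0,1]]
  ]
}}

```text
time: 4.35
ee_pos: [0.5425, 0.0221, 0.0536]
tool_rot: [0.0, 0.007, 1.0, -0.0]
force: [-2.4, -5.7, 5.8]
gripper_width: 0.151
finger_force: 59.5
```

>>> {"method": "apply_moves", "body": {
  "motion": [
    [[0,0,-0.003,0,1],[0,0,-0.007,0,1],[0,0,-0.012,0,1],[0,0,-0.018,0,1],[0,0,-0.024,0,1],[0,0,-0.03,0,1],[0,0,-0.038,0,1],[0,0,-0.046,0,1],[0,0,-0.052,0,1],[0,0,-0.055,0,1],[0,0,-0.055,0,1],[0,0,-0.055,0,1]]
  ]
}}

```text
time: 5.55
ee_pos: [0.5422, 0.0226, 0.1082]
tool_rot: [-0.0, 0.007, 1.0, 0.0]
force: [0.3, -0.5, -3.6]
gripper_width: 0.148
finger_force: 58.8
```

```bash
python3 - <<'E'
from h import *
s=env.observe();print(s['time'],s['ee_pos'],s['tool_rot'],s['force'],s['wrist_torque'])
g=snap('wrist','w2.png');k=snap('scene','s2.png')
cv2.imwrite('pics/c3.png',cv2.cvtColor(np.hstack([g[:,120:500],k[100:340,200:400].repeat(2,0).repeat(2,1)]),cv2.COLOR_RGB2BGR))
E
```

```text
5.55 [0.54222077 0.02260889 0.10819391] [-1.27532467e-04  7.42804147e-03  9.99972400e-01  8.72674637e-05] [ 0.25176721 -0.53256971 -3.56171991] [-0.00527214 -0.02605884  0.02009279]
```

View pics/c3.png

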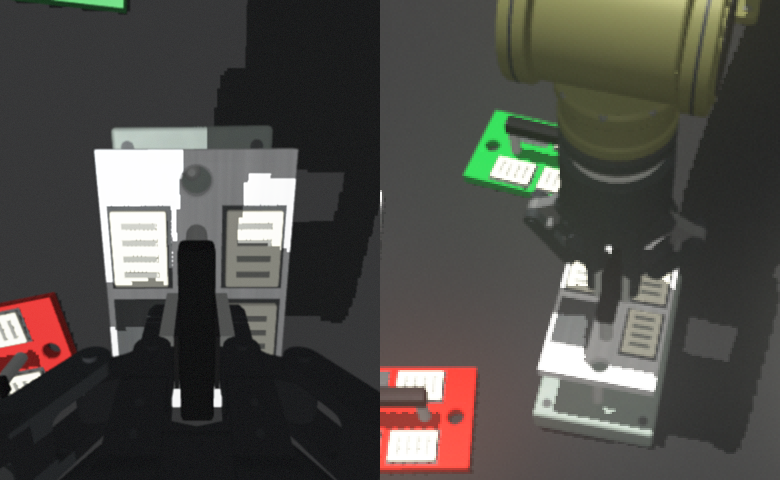

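The nest plate is up alone and level, with its underside above the pins, and the block has stayed put. Next I carry it to the tray.

>>> {"method": "apply_moves", "body": {
  "motion": [
    [[0,0.003,-0.005,0,1],[0.001,0.01,-0.01,0,1],[0.004,0.022,-0.01,-0.005,1],[0.008,0.038,-0.01,-0.01,1],[0.012,0.056,-0.01,-0.02,1],[0.016,0.076,-0.01,-0.025,1],[0.02,0.098,-0.01,-0.03,1],[0.024,0.12,-0.01,-0.04,1],[0.028,0.142,-0.01,-0.045,1],[0.031,0.164,-0.01,-0.05,1],[0.035,0.186,-0.01,-0.06,1],[0.039,0.206,-0.01,-0.065,1],[0.042,0.224,-0.01,-0.07,1],[0.045,0.24,-0.005,-0.075,1],[0.047,0.251,0,-0.08,1],[0.049,0.258,0,-0.083,1],[0.049,0.262,0,-0.083,1],[0.049,0.262,0,-0.083,1],[0.049,0.262,0,-0.083,1]]
  ]
}}

```text
time: 7.55
ee_pos: [0.4975, 0.2849, 0.1085]
tool_rot: [0.0, -0.034, 0.999, -0.0]
force: [-0.0, -0.7, -4.7]
gripper_width: 0.15
finger_force: 58.9
```

```bash
python3 - <<'E'
from h import *
s=env.observe();print(s['time'],s['ee_pos'],s['tool_rot'],s['force'])
g=snap('wrist','w3.png');k=snap('top','t3.png')
cv2.imwrite('pics/c4.png',cv2.cvtColor(np.hstack([g[:,120:520],k[150:330,100:250].repeat(2,0).repeat(2,1)[:480] if 0 else cv2.resize(k[150:330,100:250],(400,480))]),cv2.COLOR_RGB2BGR))
E
```

```text
7.55 [0.49753768 0.28485374 0.10847842] [ 1.46752311e-04 -3.38302337e-02  9.99427579e-01 -9.42852547e-05] [-0.00866797 -0.67398175 -4.70504732]
```

View pics/c4.png

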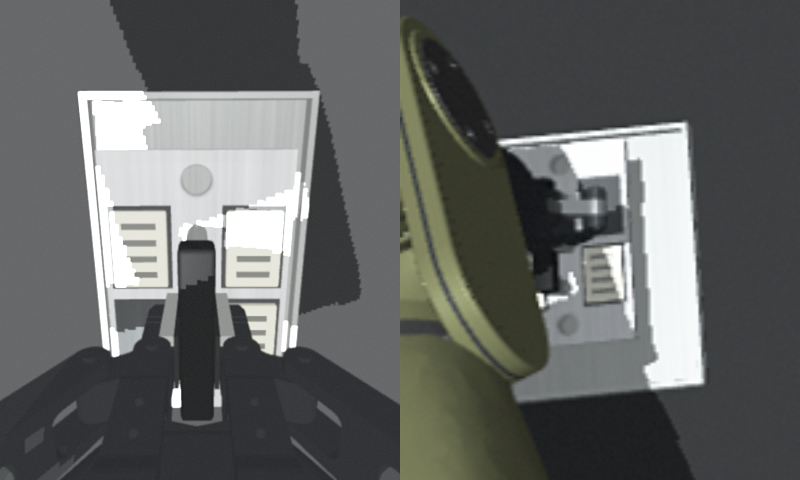

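The plate is over the tray, parallel to it and centred in the wrist view (tray edges near columns 80–320, bar at 197). Next I lower it, slowing near the floor.

>>> {"method": "apply_moves", "body": {
  "motion": [
    [[0,0,0.005,0,1],[0,0,0.013,0,1],[0,0,0.023,0,1],[0,0,0.033,0,1],[0,0,0.043,0,1],[0,0,0.052,0,1],[0,0,0.059,0,1],[0,0,0.064,0,1],[0,0,0.068,0,1],[0,0,0.071,0,1],[0,0,0.073,0,1],[0,0,0.074,0,1],[0,0,0.075,0,1],[0,0,0.075,0,1],[0,0,0.075,0,1]]
  ]
}}

```text
time: 9.15
ee_pos: [0.4973, 0.2853, 0.0335]
tool_rot: [0.0, -0.034, 0.999, 0.0]
force: [0.4, 0.9, -3.9]
gripper_width: 0.148
finger_force: 58.9
```

Not yet in contact: the force still shows the plate's weight. I'll creep down further.

>>> {"method": "apply_moves", "body": {
  "motion": [
    [[0,0,0.0005,0,1],[0,0,0.001,0,1],[0,0,0.0015,0,1],[0,0,0.0015,0,1],[0,0,0.0015,0,1]]
  ]
}}

```text
time: 9.65
ee_pos: [0.4974, 0.2853, 0.0326]
tool_rot: [0.0, -0.034, 0.999, -0.0]
force: [-4.2, -1.3, 4.7]
gripper_width: 0.156
finger_force: 60.0
```

Contact: the vertical force went from -3.9 to +4.7 N. I'll release gently and then retreat upwards.

>>> {"method": "apply_moves", "body": {
  "motion": [
    [[0,0,0,0,0.83],[0,0,0,0,0.8],[0,0,0,0,0.75],[0,0,0,0,0.65],[0,0,0,0,0.5],[0,0,0,0,0.3],[0,0,0,0,0.1],[0,0,0,0,0],[0,0,0,0,0],[0,0,0,0,0],[0,0,-0.01,0,0],[0,0,-0.03,0,0],[0,0,-0.06,0,0],[0,0,-0.09,0,0],[0,0,-0.12,0,0],[0,0,-0.15,0,0],[0,0,-0.17,0,0],[0,0,-0.18,0,0],[0,0,-0.18,0,0],[0,0,-0.18,0,0]]
  ]
}}

```text
time: 11.65
ee_pos: [0.4967, 0.285, 0.2109]
tool_rot: [-0.001, -0.034, 0.999, -0.0]
force: [0.8, 0.1, -1.2]
gripper_width: 0.999
finger_force: 0.0
```

```bash
python3 - <<'E'
from h import *
s=env.observe();print(s['time'],s['ee_pos'],s['force'],s['gripper_width'])
snap('wrist','w4.png')
E
```

```text
11.65 [0.49674895 0.28502411 0.21091816] [ 0.75066767  0.06575426 -1.22906926] 0.9985579527738939
```

View pics/w4.png

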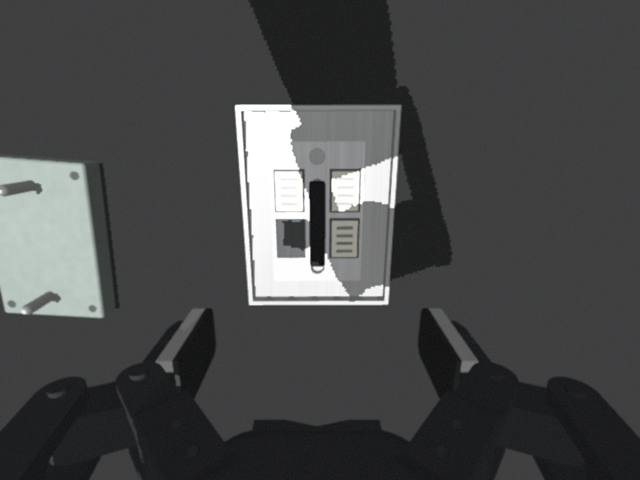

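The plate lies flat and centred in the tray: bar at (317,222), tray spanning columns 236–400 and rows 105–304. The block stands upright and the gripper is clear.

```bash
python3 -c "
from cell import env
print(env.job_done())"
```

```text
the job is handed in; nothing more can be done
None
```

The nest plate was lifted level off the pins, set down flat and centred in the drip tray, and released. The job was handed in at about 12 s of the allowed 45; the hand-in returned no verdict.

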